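Clip the drawer key onto its anchor eye

TASK

The drawer key must not wander off the desk: press the sprung brass gate of its snap hook against the near leg of the steel anchor eye until the leg is inside the hook and the gate has snapped shut behind it. Then tug the key gently back towards its head with about 10 N (never more than 20 N between hook and eye at any time) so that the leg bears on the shut gate for half a second, to prove that it holds. Leave the key lying flat on the desk, still clipped on and let go, and do not disturb the other things.

Things in the scene. Friction and masses are not known exactly. Their poses are not given: they have to be found in the camera images.
- clip: drawer key with snap hook, lying flat, 153 mm long, 70 to 130 g. Origin: centre of the underside of its orange head; +x points along the key from head to gate, z up. All x, y, z told for its parts are in this frame, in mm. Key blade points back to x = -62. While pressing, hold it level with the underside about 6 mm over the desk, so that it clears the anchor's plate
- key_head (a point): centre of the orange head, a block 56 (x) by 24 (y) by 26 (z) mm, at x 0, y 0, z 13 of clip; the place to grip, across y, from above
- hook_in (a point): middle of the space inside the hook (x 53, y 0, z 16 of clip). Two steel arms of 7 mm round bar with axes at y = -18 and +18, z = 16 run from the head's front face (x 28) to the gate (x 80); the space between them is 29 wide. Shut in, the eye's leg can have its axis from x = 32 (touching the head) to x = 73 (bearing on the gate from inside)
- gate_mid (a point): the point of the shut gate to press (x 80, y 1, z 16 of clip). The gate is a brass bar 6 mm thick along y, hinged at y = -17; its free end (y 14.5) lies behind a nose on the +y arm that reaches in to y = 13.5 and forward to x = 90.5. The leg passes only if it meets the gate at y from about -5 to +6, best +1; else it strikes the rigid hinge barrel or nose
- gate (a joint): the gate's angle: 0 shut, grows as it swings inward (towards the head), 1.45 rad at most; sprung. Pressing it takes about 4 to 5 N at first, up to 12 N (more if pressed near the hinge) before the leg slips past its free end, after 25 to 30 mm of travel; it then snaps shut by itself
- anchor: steel anchor eye fixed to the desk: a grey plate 98 by 46 by 3 mm with a staple (upside-down U of 8 mm round bar, 54 mm high) on it. Origin: on the desk under the axis of the near leg (the one nearer the robot). +x points to the far leg, 66 mm away; z up. Bring the hook, gate first, to the near leg along +x. The plate reaches from x = -16 to +82 mm
- eye (a point): point on the axis of the near leg, 16 mm above the desk; axes as anchor
- side_cutters: bystander: side cutters with blue handles, 120 mm long, behind the work
- screw_tin: bystander: round white tin, 50 mm across, 18 mm high
- driver_red: bystander: screwdriver with a red handle, 153 mm long
- hex_keys: bystander: set of hex keys in a red holder, 67 by 52 mm
Not all that is in view belongs to the job. Leave any purple or red look-alike of the anchor alone.

How it is judged:
On the way, in this order (a step that is already met when the one before it is completed fails the run):
1. the eye's near leg presses the gate inward (value of joint gate above 0.3 rad and contact force between clip and anchor above 1 N and x of eye in the frame of clip between 0.03 and 0.08 m), for 0.05 s.
2. the leg is inside the hook and the gate is shut (value of joint gate below 0.1 rad and x of eye in the frame of clip between 0.028 and 0.076 m and y of eye in the frame of clip between -0.016 and 0.016 m), for 0.1 s.
3. the key is tugged back with 7 to 14 N, the leg bearing on the inside of the shut gate (contact force between clip and anchor between 7 and 14 N and value of joint gate below 0.1 rad and x of eye in the frame of clip between 0.066 and 0.078 m), for 0.3 s.
At the end, for the whole second after the job is handed in: the near leg of the eye is inside the hook (28 to 76 mm ahead of the key's origin, within 16 mm of its centre line), the gate is shut (below 0.1 rad), and the key lies flat on the desk (underside within 4 mm of it, tilted less than 0.1 rad), at rest and let go (all of step 2 and height (world z) of clip below 0.004 m and angle between clip's own z axis and vertical below 0.1 rad and linear speed of clip below 0.02 m/s); the robot touches nothing.
It fails at once if more than 20 N between the key with its hook and the anchor eye (contact force between clip and anchor above 20 N).
It fails at once if a bystander moved by more than 20 mm (distance of any of side_cutters, screw_tin, driver_red, hex_keys from where it was at the start of the episode above 0.02 m).
It also fails if it takes over 56 s, if anything falls off the work surface, if the arm or the gripper's body presses on something with over 40 N, if the wrist force passes 120 N, or if a joint passes its speed limit or range.

ROBOT

A 7-joint arm with a two-finger parallel gripper is mounted at the origin on a cart in front of the work surface, level with it; the furniture and walls round the work are solid. World frame = base frame: x ahead of the robot, y to its left, z up, the work surface at z = 0. Lengths are in m, angles in rad, forces in N, time in s.
With the tool pointing down it reaches from about 0.4 to 0.925 m from the base axis. Payload 5.6 kg.
Tool frame: the origin (TCP) lies midway between the tips of the shut fingers; the grasp point (between the pads) lies 19 mm behind it; z points along the fingers, y is the line along which they close (so a half turn about z gives the same grasp; the last joint's range is limited). The gripper opens to 85 mm and grips with 20 to 120 N. Pads are 22 mm wide; open, the fingers measure 114 mm over their backs; the gripper's body (76 mm by 85 mm) begins 54 mm behind the grasp point. The pads swing forward as they close: fully open they stand 13 mm farther back than shut.
Start: joints at [1.104, 0.468, -0.012, 1.603, 0.006, 1.071, -0.056], TCP at [0.267, -0.593, 0.231] pointing down, gripper open.
Joint ranges: [-2.53, 2.53], [-0.31, 2.02], [-1.57, 1.55], [0.28, 2.44], [-1.29, 4.43], [0.15, 1.84], [-2.92, 2.92]. Speed limits (rad/s): [2.57, 2.57, 3.14, 3.14, 3.14, 3.14, 3.14].

INTERFACE

Orientations are given as a unit quaternion [w, x, y, z].
In Python, from rig import r gives the robot as it stands. The module is installed in compiled form; this text tells all that it offers.
- The arm moves only by the shell command python3 -m handwheel 'ROWS'. ROWS is JSON, a list of rows, each a list of 3 entries, a list of its own where there are three numbers: the shift along the world's x, y, z in units of 50 mm (1.0 is 50 mm), then the turn, a rotation vector about the world's x, y, z in units of 6 degrees (1.0 is 6 degrees), then the opening, from 0 (shut) to 1 (fully open). A call has exactly 10 rows; each row shifts and turns the commanded pose from where the row before left it; what a row does not reach is not made up. A row lasts 1/10 s, in which the tool goes at most 50 mm and 8.59 degrees, less where a joint would pass 70% of its speed; a pose out of reach is approached as far as the arm can. A call is refused whole if a number of a shift passes 1 or a number of a turn 1, either way. A call with a gripper value outside its range is refused whole. The fingers move at their own pace and stop on an object; the grip force is fixed at half the most. Time passes only in rows, so rows that do not move let the fingers close, or fill a call up. It gives the time, the measured TCP pose, the force, the opening and the grip force at its end, in the units of the state.
- r.get_state(): the state, without advancing time (a new reading comes with each control period).
- r.capture(name): name is "side" or "top" or "wrist"; returns (picture, depth): 400x640x3 uint8, red, green, blue; 400x640 float32, m along the optical axis (not along the pixel's ray), 0 where there is no reading.
- r.calibration(name): a dict with "fov_y" (degrees; the focal length in pixels is half the picture's height over the tangent of half this angle, whatever the lens; pixels are square), "cx", "cy" (the principal point, pixels), "D" ([k1, k2, p1, p2, k3] as OpenCV has them; the pictures are not rectified), "xyz" and "rotation" of the camera in the world; the wrist camera has in their place "mount" (4x4, takes a point from camera to tool coordinates, whose origin is the TCP and whose axes are the flange's). Camera axes: x right, y up, looking along -z (the intrinsics and any distortion apply to the point x, -y, -z); pixel columns grow to the right and rows downward; lengths in m; the calibration is good to about 2 mm. A picture is of the moment at which its call begins: read the wrist's pose just before it. calibration takes no time and is no camera call.
- r.hand_in(): hands the job in; it is judged then, once.
The state is a dict: "t": time; "qpos": joint angles; "joint_velocities": joint speeds; "tau": joint torques, N m; "eef_pos": TCP position; "eef_rot": TCP orientation; "contact_force": force on the tool from outside, world axes, zero at the start; "moment": the same for the moment, N m; "width": opening from 0.0 (shut) to 1.0 (fully open); "finger_force": force on a finger pad.
Only numpy, scipy, OpenCV 4.12 (cv2) and the standard library are available. Lean on these libraries where they do the work, as an engineer would, in place of code of your own. Each camera call takes 0.05 s, during which the arm holds its last target. There are 200 camera calls.

## Working session

There is one attempt and no reset: what is moved stays moved. The work goes in short steps, Python scripts to look and compute and a shell command to move; the robot and the scene stay as the last step left them, time stands still between calls to the robot, and variables do not carry over. Pictures are saved under pics/ and viewed, at most 10 in all, crops included, and the job is handed in when it is done.

```bash
mkdir -p pics; cat > h.py <<'E'
import numpy as np, cv2
from rig import r
from scipy.spatial.transform import Rotation as R
def cam(n,st=None):
    c=r.calibration(n)
    f=200/np.tan(np.radians(c["fov_y"])/2)
    K=np.array([[f,0,c["cx"]],[0,f,c["cy"]],[0,0,1.]])
    if "mount" in c:
        q=st["eef_rot"]; T=np.eye(4); T[:3,:3]=R.from_quat([q[1],q[2],q[3],q[0]]).as_matrix(); T[:3,3]=st["eef_pos"]
        M=T@np.array(c["mount"])
    else:
        M=np.eye(4); M[:3,3]=c["xyz"]; rot=np.array(c["rotation"],float)
        M[:3,:3]=rot if rot.shape==(3,3) else R.from_quat([rot[1],rot[2],rot[3],rot[0]]).as_matrix()
    return K,np.array(c["D"],float),M
def shot(n,fn):
    st=r.get_state(); im,d=r.capture(n)
    cv2.imwrite(f"pics/{fn}.png",im[:,:,::-1]); K,D,M=cam(n,st)
    np.savez(f"pics/{fn}.npz",im=im,d=d,K=K,D=D,M=M); return im,d,K,D,M
def ray(px,K,D,M):
    u=cv2.undistortPoints(np.array(px,float).reshape(-1,1,2),K,D).reshape(-1,2)
    return (np.c_[u[:,0],-u[:,1],-np.ones(len(u))])@M[:3,:3].T, M[:3,3]
def at_z(px,z,K,D,M):
    v,o=ray(px,K,D,M); return o+v*((z-o[2])/v[:,2])[:,None]
def cloud(d,K,D,M):
    vv,uu=np.nonzero(d>0); v,o=ray(np.c_[uu,vv],K,D,M)
    P=np.zeros(d.shape+(3,)); P[vv,uu]=o+v*d[vv,uu][:,None]; return P
def load(fn):
    z=np.load(f"pics/{fn}.npz"); return [z[k] for k in("im","d","K","D","M")]
E
python3 - <<'E'
from h import *
print(r.get_state()); print(r.calibration("top"),r.calibration("wrist"))
shot("top","top0"); shot("side","side0")
E
```

```text
{'t': 0.0, 'qpos': array([ 1.10399857,  0.46835033, -0.01160844,  1.60362653,  0.00603005,
        1.07141183, -0.05632008]), 'joint_velocities': array([-3.64166743e-04,  7.50973608e-04,  1.03426029e-03,  7.43139510e-05,
       -1.77821682e-03, -9.34835339e-04, -4.60633206e-04]), 'tau': array([-1.49243442e-04, -5.32391453e+01,  2.09074141e-02, -2.51304728e+01,
        1.12421604e-02,  7.82649120e-03,  2.25385133e-05]), 'eef_pos': array([ 0.26699883, -0.59201636,  0.23035456]), 'eef_rot': array([-8.42791291e-04,  9.77639726e-01,  2.10285022e-01, -2.56712682e-04]), 'contact_force': array([-0.53459479,  0.02451892, -0.69695794]), 'moment': array([-0.06018677,  0.02015702,  0.05316472]), 'finger_force': 0.0, 'width': 1.0011049923723712}
{'fov_y': 43.144943940871165, 'cx': 317.4558441149683, 'cy': 199.9947872677351, 'D': array([-0.03618522,  0.        ,  0.        ,  0.        ,  0.        ]), 'xyz': array([ 0.37979528, -0.06921518,  1.30195859]), 'rotation': array([-0.70393631, -0.05073985,  0.04747178,  0.70685612])} {'fov_y': 65.7460696828842, 'cx': 320.7084598107186, 'cy': 202.7431769382191, 'D': array([-0.048345,  0.      ,  0.      ,  0.      ,  0.      ]), 'mount': array([[ 7.06946193e-04,  9.65514126e-01,  2.60349714e-01,
         6.50731875e-02],
       [ 9.99999461e-01, -8.80380572e-04,  5.49545703e-04,
        -8.60097455e-05],
       [ 7.59800969e-04,  2.60349185e-01, -9.65514228e-01,
        -1.43513040e-01],
       [ 0.00000000e+00,  0.00000000e+00,  0.00000000e+00,
         1.00000000e+00]])}
```

View pics/top0.png

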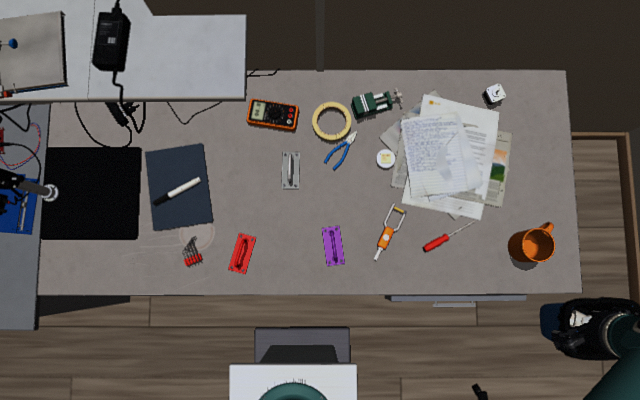

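View pics/side0.png

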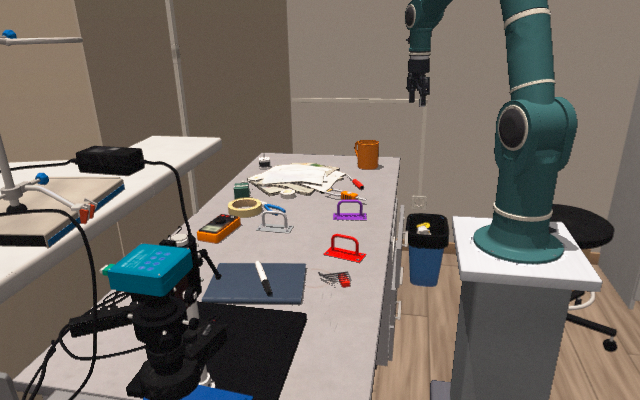

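The top view shows the key with its head at about (386,240), gate at (399,209), the grey anchor at (290,170), with red (242,253) and purple (333,245) decoys.

```bash
python3 - <<'E'
from h import *
im,d,K,D,M=load("top0"); 
for n,p,z in [("head",(385,239),.026),("gate",(398,208),.016),("blade",(377,259),.003),("plate",(290,170),.003),("pl near",(291,188),.003),("pl far",(290,152),.003),("purple",(333,245),0),("cutters",(340,150),0),("tin",(385,158),.018),("driver",(437,242),.02),("red",(242,253),.03)]:
    print(n,at_z([p],z,K,D,M).round(3))
c=im[120:275,230:460]; c=cv2.resize(c,None,fx=3.4,fy=3.4,interpolation=cv2.INTER_CUBIC); cv2.imwrite("pics/crop.png",c[:,:,::-1])
E
```

```text
head [[ 0.458 -0.233  0.026]]
gate [[ 0.538 -0.27   0.016]]
blade [[ 0.409 -0.215  0.003]]
plate [[0.641 0.008 0.003]]
pl near [[0.593 0.005 0.003]]
pl far [[0.689 0.008 0.003]]
purple [[ 0.445 -0.103  0.   ]]
cutters [[ 0.695 -0.123  0.   ]]
tin [[ 0.669 -0.239  0.018]]
driver [[ 0.45  -0.366  0.02 ]]
red [[0.424 0.126 0.03 ]]
```

View pics/crop.png

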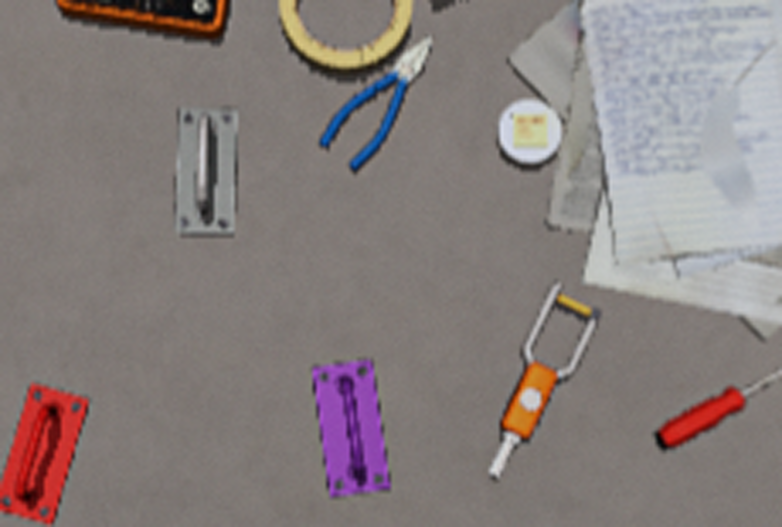

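The crop shows the key pointing at about -25° yaw with its gate furthest from the robot. The anchor's near leg is at about (0.61, 0.006), with its axis nearly along world +x. I'm moving over the key now.

```bash
python3 -m handwheel '[[[0.4,0.75,-0.1],[0,0,-0.85],0.8],[[0.4,0.75,-0.1],[0,0,-0.85],0.8],[[0.4,0.75,-0.1],[0,0,-0.85],0.8],[[0.4,0.75,-0.1],[0,0,-0.85],0.8],[[0.4,0.75,-0.1],[0,0,-0.85],0.8],[[0.4,0.75,-0.1],[0,0,-0.85],0.8],[[0.4,0.75,-0.1],[0,0,-0.85],0.8],[[0.4,0.75,-0.2],[0,0,-0.85],0.8],[[0.4,0.75,-0.2],[0,0,-0.85],0.8],[[0.2,0.4,-0.2],[0,0,-0.5],0.8]]'
python3 - <<'E'
from h import *
import time
st=r.get_state(); print(st["eef_pos"],st["eef_rot"],abs(st["joint_velocities"]).max())
shot("wrist","w0")
E
```

```text
t: 1.1
eef_pos: [0.4588, -0.2311, 0.1658]
eef_rot: [-0.001, 0.977, -0.212, 0.0]
contact_force: [0.6, -0.6, -0.4]
width: 0.8
finger_force: 0.0
[ 0.45877793 -0.23107532  0.16580455] [-7.04523275e-04  9.77169144e-01 -2.12461685e-01  7.96503094e-06] 0.9042923160081546
```

View pics/w0.png

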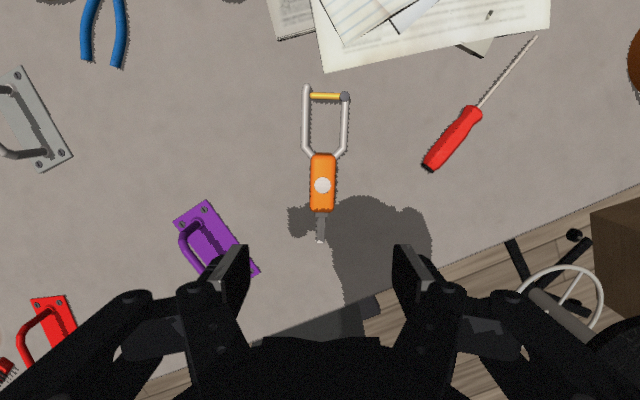

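The key is centred: head at about (322,182), gate at (325,97), nose on the left (308,90), hinge on the right (345,97). The arm was still settling in that shot, so I'll reshoot and measure.

```bash
python3 - <<'E'
from h import *
r.capture("wrist");r.capture("wrist")
im,d,K,D,M=shot("wrist","w1"); st=r.get_state(); print(st["eef_pos"],st["eef_rot"],abs(st["joint_velocities"]).max())
hsv=cv2.cvtColor(im,cv2.COLOR_RGB2HSV)
def comp(lo,hi,box):
    m=cv2.inRange(hsv,lo,hi); k=np.zeros_like(m); a,b,c,e=box; k[b:e,a:c]=m[b:e,a:c]; return k
o=comp((5,150,80),(16,255,255),(280,120,370,230)); g=comp((20,120,80),(32,255,255),(280,70,370,120))
P=cloud(d,K,D,M)
for n,m in(("head",o),("gate",g)):
    v,u=np.nonzero(m); p=P[m>0]; p=p[p[:,2]>-.02]; print(n,len(v),u.mean(),v.mean(),u.min(),u.max(),v.min(),v.max(),"depth z pct",np.percentile(p[:,2],[10,50,90]))
p=P[o>0]; t=p[p[:,2]>np.percentile(p[:,2],50)-.004]
c,(w,h),a=cv2.minAreaRect((t[:,:2]*1000).astype(np.float32)); print("head top rect",c,w,h,a)
v,u=np.nonzero(g); q=at_z(np.c_[u,v],.019,K,D,M); print("gate rect",cv2.minAreaRect((q[:,:2]*1000).astype(np.float32)))
v,u=np.nonzero(o); q=at_z(np.c_[u,v],.026,K,D,M); print("head rect z26",cv2.minAreaRect((q[:,:2]*1000).astype(np.float32)))
# key points by hand: blade tip, gate ends
print(at_z([(319,242)],.005,K,D,M))
E
```

```text
[ 0.4569591  -0.23499176  0.16596839] [ 1.39344887e-04  9.77180938e-01 -2.12407803e-01 -5.65572686e-04] 0.031171342774497613
head 1185 319.442194092827 181.5974683544304 307 332 152 211 depth z pct [0.02391969 0.02629079 0.02746531]
gate 92 322.3369565217391 94.1195652173913 308 336 91 96 depth z pct [0.0190138  0.01987189 0.0207268 ]
head top rect (464.18829345703125, -235.3994140625) 23.4630069732666 55.58207702636719 64.99024200439453
gate rect ((536.3078002929688, -270.6504211425781), (25.049381256103516, 3.562776565551758), 63.03818130493164)
head rect z26 ((465.1285705566406, -235.91897583007812), (23.288005828857422, 55.93106460571289), 65.00342559814453)
[[ 0.40308882 -0.20707687  0.005     ]]
```

```bash
python3 -m handwheel '[[[0.15,0,-0.4],[0,0,-0.08],0.8],[[0,0,-0.5],[0,0,0],0.8],[[0,0,-0.5],[0,0,0],0.8],[[0,0,-0.5],[0,0,0],0.8],[[0,0,-0.5],[0,0,0],0.8],[[0,0,-0.4],[0,0,0],0.8],[[0,0,-0.25],[0,0,0],0.8],[[0,0,-0.17],[0,0,0],0.8],[[0,0,0],[0,0,0],0.8],[[0,0,0],[0,0,0],0.8]]'
python3 -m handwheel '[[[0,0,0],[0,0,0],0.2],[[0,0,0],[0,0,0],0.1],[[0,0,0],[0,0,0],0.1],[[0,0,0],[0,0,0],0],[[0,0,0],[0,0,0],0],[[0,0,0],[0,0,0],0],[[0,0,0],[0,0,0],0],[[0,0,0],[0,0,0],0],[[0,0,0],[0,0,0],0],[[0,0,0],[0,0,0],0]]'
```

```text
t: 2.3
eef_pos: [0.4651, -0.2356, 0.0059]
eef_rot: [0.0, 0.976, -0.218, 0.0]
contact_force: [0.1, -1.1, 0.5]
width: 0.798
finger_force: 0.0
t: 3.3
eef_pos: [0.4653, -0.2352, 0.0061]
eef_rot: [0.0, 0.976, -0.217, 0.001]
contact_force: [-2.0, 1.4, 6.2]
width: 0.267
finger_force: 59.6
```

```bash
python3 -m handwheel '[[[0,0,0.2],[0,0,0],0],[[0,0,0.5],[0,0,0],0],[[0,0,0.6],[0,0,0],0],[[0,0.2,0.6],[0,0,0.4],0],[[0,0.5,0.5],[0,0,0.6],0],[[0,0.6,0.4],[0,0,0.8],0],[[0.1,0.6,0.2],[0,0,0.8],0],[[0,0.6,0.1],[0,0,0.8],0],[[0,0.5,0],[0,0,0.5],0],[[0,0.3,0],[0,0,0.28],0]]'
python3 - <<'E'
from h import *
for i in range(4): r.capture("wrist")
st=r.get_state(); print(st["eef_pos"],st["eef_rot"],abs(st["joint_velocities"]).max(),st["contact_force"],st["width"])
shot("wrist","w2")
E
```

```text
t: 4.3
eef_pos: [0.4695, -0.0679, 0.1609]
eef_rot: [-0.0, 1.0, 0.002, 0.0]
contact_force: [0.5, -0.3, -1.1]
width: 0.267
finger_force: 58.8
[ 0.4696052 -0.0709029  0.1602572] [ 3.48100456e-04  9.99999633e-01 -7.61784826e-04 -1.78824634e-04] 0.015227951285344437 [ 0.18226579 -0.40777547 -1.04367017] 0.26759477165343826
```

View pics/w2.png

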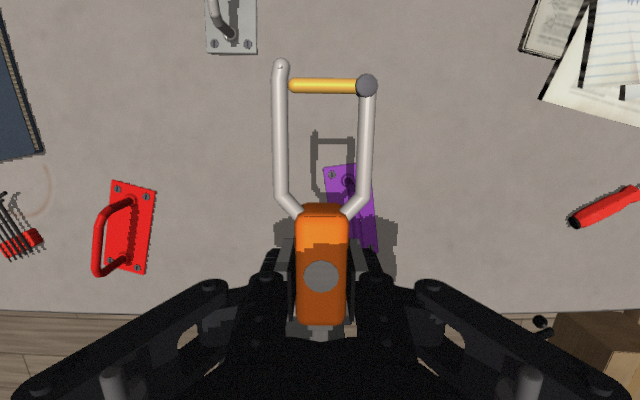

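The leg stands at about (230,38) on the grey plate, whose near edge runs (208,52)–(257,54). The key is held straight: gate at (325,86), head at (321,265). Measuring both now.

```bash
python3 - <<'E'
from h import *
im,d,K,D,M=load("w2"); P=cloud(d,K,D,M); st=r.get_state(); t=st["eef_pos"]
print("near corners",at_z([(208,52),(257,54)],.003,K,D,M).round(4))
for n in ("w2","top0"):
    im,d,K,D,M=load(n); Q=cloud(d,K,D,M)
    s=(abs(Q[...,0]-.645)<.07)&(abs(Q[...,1]-.006)<.04)
    a=Q[s&(Q[...,2]>.012)]; b=Q[s&(Q[...,2]<.008)&(Q[...,2]>-.01)]
    print(n,len(a),"staple x",np.percentile(a[:,0],[2,50]).round(4),"y",np.percentile(a[:,1],[5,50,95]).round(4),"zmax",a[:,2].max())
    if n=="w2":
        for lo,hi in((.012,.025),(.025,.04),(.04,.06)):
            e=a[(a[:,2]>lo)&(a[:,2]<hi)]; print(lo,len(e),np.percentile(e,[5,50,95],axis=0).round(4).tolist() if len(e) else 0)
    g=im.astype(int); v=np.nonzero(s&(Q[...,2]<.012)&((g.mean(2)>(125 if n=="top0" else 135))))
    if len(v[0])>20: 
        rr=cv2.minAreaRect((Q[v][:,:2]*1000).astype(np.float32)); print("bright plate",len(v[0]),rr)
im,d,K,D,M=load("w2")
hsv=cv2.cvtColor(im,cv2.COLOR_RGB2HSV)
z0=t[2]-.006
g=cv2.inRange(hsv,(20,120,80),(32,255,255)); v,u=np.nonzero(g); k=(abs(u-325)<45)&(abs(v-86)<15); q=at_z(np.c_[u[k],v[k]],z0+.019,K,D,M)-t
print("gate rel TCP",cv2.minAreaRect((q[:,:2]*1000).astype(np.float32)))
o=P[(cv2.inRange(hsv,(5,150,80),(16,255,255))>0)]; o=o[(abs(o[:,2]-z0-.026)<.006)&(abs(o[:,1]-t[1])<.03)]-t
print("head rel TCP z",np.median(o[:,2]),cv2.minAreaRect((o[:,:2]*1000).astype(np.float32)))
arms=P-t; a=arms[(arms[...,0]>.045)&(arms[...,0]<.065)&(abs(arms[...,1])<.03)&(arms[...,2]>0)]
for s in(-1,1):
    e=a[a[:,1]*s>0]; print("arm",np.percentile(e,[5,50,95],axis=0).round(4).tolist())
e=arms[(abs(arms[...,0]-.08)<.015)&(abs(arms[...,1])<.03)&(arms[...,2]>0)]; print("gate cloud", np.percentile(e,[5,50,95],axis=0).round(4).tolist())
E
```

```text
near corners [[ 0.5948  0.0308  0.003 ]
 [ 0.5924 -0.0137  0.003 ]]
w2 423 staple x [0.6052 0.6104] y [0.0049 0.0071 0.0113] zmax 0.05565721189110234
0.012 54 [[0.6051, 0.005, 0.0134], [0.6067, 0.0061, 0.0192], [0.611, 0.0103, 0.0244]]
0.025 85 [[0.6052, 0.0051, 0.0259], [0.6068, 0.0064, 0.0327], [0.6107, 0.0102, 0.039]]
0.04 284 [[0.6071, 0.0049, 0.0417], [0.6132, 0.0077, 0.0501], [0.6198, 0.0115, 0.0544]]
bright plate 5230 ((606.5494995117188, 6.173809051513672), (80.19690704345703, 63.682655334472656), 89.1010971069336)
top0 89 staple x [0.6065 0.6376] y [0.0041 0.0075 0.0104] zmax 0.05876983802494462
bright plate 464 ((644.89501953125, 5.837635040283203), (139.3898162841797, 79.3304672241211), 0.029225977137684822)
gate rel TCP ((78.13729095458984, -0.7419633865356445), (25.558076858520508, 4.565865516662598), 89.87641906738281)
head rel TCP z 0.02034059491642265 ((-0.4024543762207031, 0.35869693756103516), (23.915292739868164, 54.961402893066406), 89.02435302734375)
arm [[0.0461, -0.0213, 0.0118], [0.0553, -0.018, 0.0137], [0.0642, -0.0152, 0.015]]
arm [[0.0461, 0.0144, 0.0118], [0.0553, 0.0173, 0.0137], [0.0642, 0.0206, 0.015]]
gate cloud [[0.0669, -0.0205, 0.0115], [0.0774, 0.0017, 0.0136], [0.0851, 0.0191, 0.0152]]
```

```bash
python3 -m handwheel '[[[0.1,0.4,0],[0,0,0],0],[[0.1,0.4,0],[0,0,0],0],[[0.1,0.4,-0.2],[0,0,0],0],[[0.1,0.36,-0.5],[0,0,0],0],[[0,0,-0.6],[0,0,0],0],[[0,0,-0.6],[0,0,0],0],[[0,0,-0.6],[0,0,0],0],[[0,0,-0.3],[0,0,0],0],[[0,0,-0.16],[0,0,0],0],[[0,0,0],[0,0,0],0]]'
python3 - <<'E'
from h import *
for i in range(3): r.capture("wrist")
im,d,K,D,M=shot("wrist","w3"); st=r.get_state(); t=st["eef_pos"]; print(t,st["eef_rot"],st["contact_force"])
Q=cloud(d,K,D,M); B=(abs(Q[...,0]-.612)<.014)&(abs(Q[...,1]-.007)<.012)
for lo,hi in((.008,.02),(.02,.035),(.035,.06)):
    e=Q[B&(Q[...,2]>lo)&(Q[...,2]<hi)]; print(lo,len(e),np.percentile(e,[3,50,97],axis=0).round(4).tolist() if len(e) else 0)
E
```

```text
t: 5.55
eef_pos: [0.4893, 0.0069, 0.0113]
eef_rot: [0.0, 1.0, -0.001, -0.001]
contact_force: [0.1, 0.4, -1.7]
width: 0.268
finger_force: 58.8
[0.49063399 0.0077289  0.01324188] [ 4.66575786e-05  9.99999457e-01 -4.48332157e-04  9.39331444e-04] [-0.046583   -0.22712772 -1.08943506]
0.008 26 [[0.6048, 0.0066, 0.0081], [0.6053, 0.0091, 0.0088], [0.6058, 0.0114, 0.0113]]
0.02 0 0
0.035 0 0
```

View pics/w3.png

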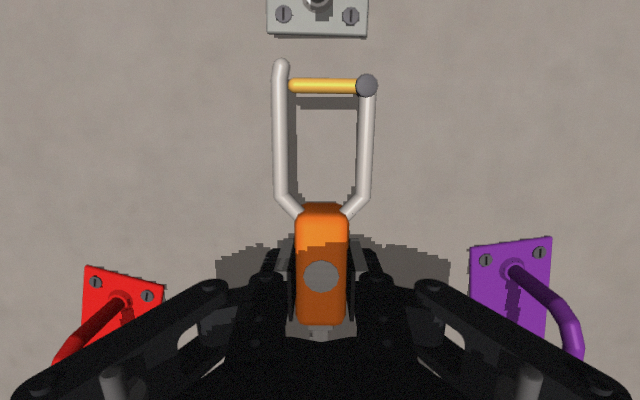

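The view shows the leg at column ~317 in line with the gate (288–367), about +1.5 mm on the key's y. I'm advancing to contact.

```bash
python3 -m handwheel '[[[0.15,0,-0.02],[0,0,0],0],[[0.15,0,0],[0,0,0],0],[[0.12,0,0],[0,0,0],0],[[0.1,0,0],[0,0,0],0],[[0.06,0,0],[0,0,0],0],[[0.06,0,0],[0,0,0],0],[[0.06,0,0],[0,0,0],0],[[0.04,0,0],[0,0,0],0],[[0,0,0],[0,0,0],0],[[0,0,0],[0,0,0],0]]'
python3 -m handwheel '[[[0.04,0,0],[0,0,0],0],[[0.04,0,0],[0,0,0],0],[[0.04,0,0],[0,0,0],0],[[0.04,0,0],[0,0,0],0],[[0.03,0,0],[0,0,0],0],[[0.03,0,0],[0,0,0],0],[[0,0,0],[0,0,0],0],[[0,0,0],[0,0,0],0],[[0,0,0],[0,0,0],0],[[0,0,0],[0,0,0],0]]'
```

```text
t: 6.75
eef_pos: [0.5253, 0.0078, 0.0108]
eef_rot: [0.0, 1.0, -0.0, -0.001]
contact_force: [-4.5, -0.2, -2.1]
width: 0.271
finger_force: 58.8
t: 7.75
eef_pos: [0.5371, 0.0065, 0.011]
eef_rot: [0.001, 1.0, -0.001, -0.001]
contact_force: [-5.4, -2.0, -2.0]
width: 0.264
finger_force: 59.0
```

```bash
python3 -m handwheel '[[[0.03,0,0],[0,0,0],0],[[0.03,0,0],[0,0,0],0],[[0.03,0,0],[0,0,0],0],[[0.03,0,0],[0,0,0],0],[[0.03,0,0],[0,0,0],0],[[0,0,0],[0,0,0],0],[[0,0,0],[0,0,0],0],[[0,0,0],[0,0,0],0],[[0,0,0],[0,0,0],0],[[0,0,0],[0,0,0],0]]'
python3 -m handwheel '[[[0.03,0,0],[0,0,0],0],[[0.03,0,0],[0,0,0],0],[[0.03,0,0],[0,0,0],0],[[0.03,0,0],[0,0,0],0],[[0.03,0,0],[0,0,0],0],[[0,0,0],[0,0,0],0],[[0,0,0],[0,0,0],0],[[0,0,0],[0,0,0],0],[[0,0,0],[0,0,0],0],[[0,0,0],[0,0,0],0]]'
```

```text
t: 8.75
eef_pos: [0.5454, 0.0059, 0.0112]
eef_rot: [0.001, 1.0, -0.001, -0.0]
contact_force: [-3.4, -3.4, -2.1]
width: 0.265
finger_force: 59.1
t: 9.75
eef_pos: [0.5548, 0.0053, 0.0118]
eef_rot: [0.001, 1.0, -0.002, 0.002]
contact_force: [-0.2, -5.6, -2.3]
width: 0.268
finger_force: 59.2
```

```bash
python3 -m handwheel '[[[0.02,0,0],[0,0,0],0],[[0.02,0,0],[0,0,0],0],[[0.02,0,0],[0,0,0],0],[[0.02,0,0],[0,0,0],0],[[0.02,0,0],[0,0,0],0],[[0,0,0],[0,0,0],0],[[0,0,0],[0,0,0],0],[[0,0,0],[0,0,0],0],[[0,0,0],[0,0,0],0],[[0,0,0],[0,0,0],0]]'
python3 - <<'E'
from h import *
im,d,K,D,M=shot("wrist","w4"); st=r.get_state(); print(st["eef_pos"],st["contact_force"])
cv2.imwrite("pics/w4c.png",cv2.resize(im[40:260,220:430],None,fx=2.5,fy=2.5)[:,:,::-1])
E
```

```text
t: 10.75
eef_pos: [0.5577, 0.008, 0.0113]
eef_rot: [0.0, 1.0, -0.0, -0.0]
contact_force: [-0.4, 0.1, -0.7]
width: 0.266
finger_force: 59.2
[0.55773485 0.00800246 0.01128468] [-0.28686884  0.14330976 -1.2936185 ]
```

View pics/w4c.png

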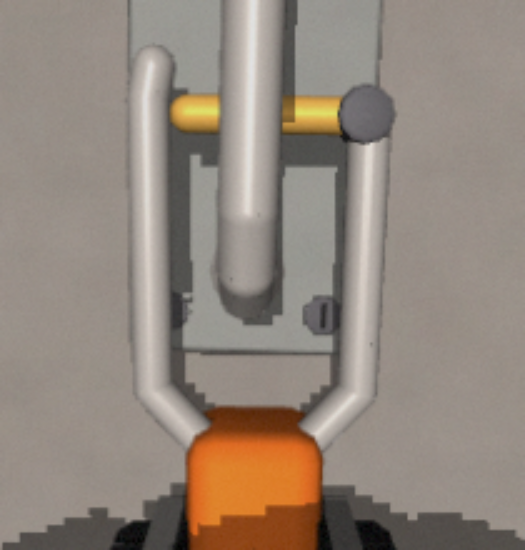

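The leg is inside at about (250,300) and the gate is shut, with the bar spanning to the nose at (170,112). Next is a slow tug back.

```bash
python3 -m handwheel '[[[-0.06,0,0],[0,0,0],0],[[-0.08,0,0],[0,0,0],0],[[-0.08,0,0],[0,0,0],0],[[-0.06,0,0],[0,0,0],0],[[-0.04,0,0],[0,0,0],0],[[-0.04,0,0],[0,0,0],0],[[-0.04,0,0],[0,0,0],0],[[-0.02,0,0],[0,0,0],0],[[0,0,0],[0,0,0],0],[[0,0,0],[0,0,0],0]]'
```

```text
t: 11.8
eef_pos: [0.5374, 0.008, 0.0115]
eef_rot: [-0.0, 1.0, -0.0, 0.001]
contact_force: [1.8, -0.9, -2.4]
width: 0.267
finger_force: 59.2
```

```bash
python3 -m handwheel '[[[-0.01,0,0],[0,0,0],0],[[-0.01,0,0],[0,0,0],0],[[-0.01,0,0],[0,0,0],0],[[-0.01,0,0],[0,0,0],0],[[0,0,0],[0,0,0],0],[[0,0,0],[0,0,0],0],[[0,0,0],[0,0,0],0],[[0,0,0],[0,0,0],0],[[0,0,0],[0,0,0],0],[[0,0,0],[0,0,0],0]]'
```

```text
t: 12.8
eef_pos: [0.5371, 0.0081, 0.012]
eef_rot: [-0.0, 1.0, -0.0, 0.002]
contact_force: [6.9, -0.2, -1.6]
width: 0.267
finger_force: 59.1
```

```bash
python3 -m handwheel '[[[-0.01,0,0],[0,0,0],0],[[-0.01,0,0],[0,0,0],0],[[-0.01,0,0],[0,0,0],0],[[0,0,0],[0,0,0],0],[[0,0,0],[0,0,0],0],[[0,0,0],[0,0,0],0],[[0,0,0],[0,0,0],0],[[0,0,0],[0,0,0],0],[[0,0,0],[0,0,0],0],[[0,0,0],[0,0,0],0]]'
python3 -m handwheel '[[[0,0,0],[0,0,0],0],[[0,0,0],[0,0,0],0],[[0,0,0],[0,0,0],0],[[0,0,0],[0,0,0],0],[[0,0,0],[0,0,0],0],[[0,0,0],[0,0,0],0],[[0,0,0],[0,0,0],0],[[0,0,0],[0,0,0],0],[[0,0,0],[0,0,0],0],[[0,0,0],[0,0,0],0]]'
```

```text
t: 13.8
eef_pos: [0.537, 0.0081, 0.0123]
eef_rot: [-0.0, 1.0, -0.0, 0.004]
contact_force: [7.9, -0.7, -2.1]
width: 0.267
finger_force: 59.1
t: 14.8
eef_pos: [0.537, 0.0081, 0.0124]
eef_rot: [-0.0, 1.0, -0.0, 0.004]
contact_force: [8.2, 0.2, -3.1]
width: 0.267
finger_force: 59.1
```

```bash
python3 -m handwheel '[[[-0.01,0,0],[0,0,0],0],[[-0.01,0,0],[0,0,0],0],[[-0.01,0,0],[0,0,0],0],[[-0.01,0,0],[0,0,0],0],[[0,0,0],[0,0,0],0],[[0,0,0],[0,0,0],0],[[0,0,0],[0,0,0],0],[[0,0,0],[0,0,0],0],[[0,0,0],[0,0,0],0],[[0,0,0],[0,0,0],0]]'
python3 -m handwheel '[[[0,0,0],[0,0,0],0],[[0,0,0],[0,0,0],0],[[0,0,0],[0,0,0],0],[[0,0,0],[0,0,0],0],[[0,0,0],[0,0,0],0],[[0,0,0],[0,0,0],0],[[0,0,0],[0,0,0],0],[[0,0,0],[0,0,0],0],[[0,0,0],[0,0,0],0],[[0,0,0],[0,0,0],0]]'
```

```text
t: 15.8
eef_pos: [0.5368, 0.0081, 0.0129]
eef_rot: [-0.001, 1.0, -0.0, 0.006]
contact_force: [11.7, -0.7, -2.8]
width: 0.263
finger_force: 59.0
t: 16.8
eef_pos: [0.5369, 0.0082, 0.0129]
eef_rot: [-0.001, 1.0, -0.0, 0.006]
contact_force: [11.2, 0.1, -3.3]
width: 0.268
finger_force: 59.0
```

```bash
python3 -m handwheel '[[[0.04,0,0],[0,0,0],0],[[0.06,0,0],[0,0,0],0],[[0.08,0,0],[0,0,0],0],[[0.08,0,0],[0,0,0],0],[[0.06,0,0],[0,0,0],0],[[0.04,0,0],[0,0,0],0],[[0,0,-0.03],[0,0,0],0],[[0,0,-0.04],[0,0,0],0],[[0,0,-0.02],[0,0,0],0],[[0,0,0],[0,0,0],0]]'
```

```text
t: 17.8
eef_pos: [0.5489, 0.008, 0.0065]
eef_rot: [0.0, 1.0, -0.0, -0.0]
contact_force: [-0.0, -0.7, -0.6]
width: 0.265
finger_force: 59.3
```

```bash
python3 -m handwheel '[[[0,0,-0.01],[0,0,0],0],[[0,0,0],[0,0,0],0.3],[[0,0,0],[0,0,0],0.4],[[0,0,0],[0,0,0],0.5],[[0,0,0],[0,0,0],0.6],[[0,0,0],[0,0,0],0.6],[[0,0,0],[0,0,0],0.6],[[0,0,0],[0,0,0],0.6],[[0,0,0],[0,0,0],0.6],[[0,0,0],[0,0,0],0.6]]'
python3 -m handwheel '[[[0,0,0.1],[0,0,0],0.6],[[0,0,0.2],[0,0,0],0.6],[[0,0,0.4],[0,0,0],0.6],[[-0.2,0,0.5],[0,0,0],0.6],[[-0.2,0,0.5],[0,0,0],0.6],[[-0.1,0,0.5],[0,0,0],0.6],[[0,0,0.3],[0,0,0],0.6],[[0,0,0.1],[0,0,0],0.6],[[0,0,0],[0,0,0],0.6],[[0,0,0],[0,0,0],0.6]]'
python3 - <<'E'
from h import *
for i in range(3): r.capture("wrist")
im,d,K,D,M=shot("wrist","w5"); Q=cloud(d,K,D,M); st=r.get_state(); print(st["t"],st["eef_pos"],st["contact_force"])
hsv=cv2.cvtColor(im,cv2.COLOR_RGB2HSV); o=Q[cv2.inRange(hsv,(5,150,80),(16,255,255))>0]; o=o[(abs(o[:,0]-.55)<.04)&(abs(o[:,1])<.04)&(o[:,2]>.02)]
A=np.c_[o[:,:2],np.ones(len(o))]; print("head top z",np.median(o[:,2]),"tilt",np.linalg.lstsq(A,o[:,2],rcond=None)[0][:2],cv2.minAreaRect((o[:,:2]*1000).astype(np.float32)))
E
```

```text
t: 18.8
eef_pos: [0.5492, 0.008, 0.0063]
eef_rot: [0.0, 1.0, -0.0, -0.0]
contact_force: [-0.3, 0.5, -0.0]
width: 0.599
finger_force: 0.0
t: 19.8
eef_pos: [0.5239, 0.0079, 0.1358]
eef_rot: [0.0, 1.0, -0.0, -0.0]
contact_force: [0.4, 0.8, -0.2]
width: 0.601
finger_force: 0.0
20.0 [0.5237873  0.00797666 0.13540262] [ 0.3837795   0.30682469 -0.65904047]
head top z 0.02627158791756201 tilt [-0.00738183  0.02061774] ((548.7759399414062, 7.679720401763916), (23.35260581970215, 54.76844024658203), 89.4395523071289)
```

View pics/w5.png

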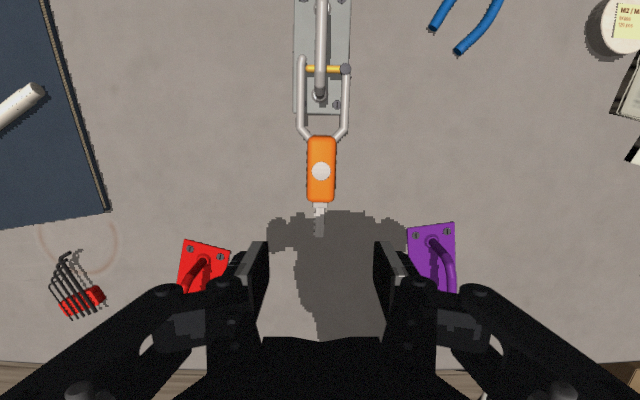

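The key lies flat and released, with its head at (320,170). The leg is inside the hook at (320,95) and the gate is shut at (325,69).

```bash
python3 -c "from rig import r; print(r.hand_in())"
```

```text
the job is handed in; nothing more can be done
None
```

The drawer key is clipped onto the anchor eye with the gate shut. The tug held at about 8 to 11 N, the key lies flat and released on the desk, and the job is handed in; the verdict was not shown.

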